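# Zero the bench photometer on its standard cell

## Task

Zero the bench photometer: take the glass zero-standard cell with the tall black cap out of the long grey rack, press it down into the photometer's round sample well, against the sprung seat, until it is fully home and the side catches keep it down, and let go of it. Then take the metal zeroing pin from the rack, put its thin tip through the small round hole in the photometer's top and press the recessed zero button all the way down; finish like that, still gripping the pin and holding the button down. Leave the two stoppered vials standing in the rack and do not disturb the beaker.

Things in the scene. Friction and masses are not known exactly. Their poses are not given: they have to be found in the camera images.
- photometer: Bench photometer, fixed to the worktop: white and grey case about 152 mm (x) by 198 mm (y) by 62 mm high, display and keys on the slope at its -x side, flat grey deck on top, 60 mm above the worktop. Origin: about the middle of its underside; z up.
- well_mouth (a point): Centre of the mouth of the round sample well, at deck height, at (12, 40, 60) mm in the photometer's frame: the deck's larger opening, with a black lip, 28 mm in diameter, walls straight down. Inside is a sprung seat, a shallow cone-edged dish that centres the cell's foot; its floor lies 31 mm below this point when up and 39 mm below at its stop.
- seat (a joint): How far the well's sprung seat is pushed down, m: 0 = up, 0.008 = at its stop. Spring 0.7 N at 0, 3.5 N at the stop. With the cell held by the catches it stays at about 0.007; a cell pushed less far is lifted again.
- pin_hole (a point): Centre of the small round hole in the photometer's deck, with a thin steel lip, at deck height, at (12, -48, 60) mm in the photometer's frame. 10 mm in diameter, straight down. The zero button lies in it, its top 14 mm below this point.
- zero_button (a joint): How far the recessed zero button is pressed, m: 0 = up, 0.004 = all the way down (stop). Springs back; 1 N at the start, 5 N at the stop.
- rack: Grey plastic rack, fixed to the worktop, 222 mm long (its x axis) by 58 mm wide (y), its top 34 mm above the worktop. Origin: centre of its underside. In a row along x, at x = -78, -26 and 26 mm, three round pockets of 28 mm diameter, floor 18 mm above the worktop, which hold the cell and two vials in any order; at x = 78 mm a 7 mm hole in which the pin is parked.
- cell: Zero-standard cell, 40 g, 68 mm tall, upright in one of the rack's pockets. Origin: centre of its underside; z along its axis. Glass body of 24 mm diameter up to 30 mm (foot tapered), 45 degree shoulder to an 18 mm neck at 33 mm, black ribbed cap of 25 mm diameter from 40 to 68 mm. When home in the well its underside lies 38 mm below the deck and the cap's lower edge 2 mm above the deck.
- pin: Zeroing pin, 30 g, upright, parked in the rack's end hole. Origin: centre of the handle's lower end, which sits on the rack's top; z along its axis, up. Aluminium handle 13 mm in diameter and 46 mm long above the origin; steel shaft of 4 mm diameter whose rounded tip is 28 mm below the origin.
- pin_tip (a point): Tip of the zeroing pin's shaft.
- vial_cork: Bystander: glass vial with a cork stopper, 23 mm diameter, 52 mm tall, in a rack pocket. Origin: centre of its underside.
- vial_wool: Bystander: glass vial with a white wool plug, 23 mm diameter, 55 mm tall, in a rack pocket. Origin: centre of its underside.
- beaker: Bystander: small glass beaker, 56 mm diameter, 68 mm tall, on the worktop. Origin: centre of its underside.
- catch_a (a joint): One of three like catches: spring-loaded steel balls (6 mm) that stick 4 mm out of the well's wall, evenly spaced round it (this one at the photometer's +y side), centred 5 mm below the deck. Value: m pushed back into the wall, 0 = out. They yield as the cell is pushed in (up to about 15 N in all, seat included) and snap out over its glass shoulder when it is home.
- retort_stand: Tall fixed laboratory stand to the right of the work, to keep clear of: tripod foot with legs about 140 mm long and up to 54 mm high, upright 12 mm rod up to 0.67 m above the worktop (13 mm nearer the robot and 15 mm to the right of the origin), a clamp on it 0.38 to 0.42 m up that points 80 mm to the right. Origin: at worktop height, about the middle of the foot.
There are look-alikes about, which are no part of the job. Leave any yellow look-alike of the cell alone.

How it is judged (in metres and radians):
On the way, in this order (a step that is already met when the one before it is completed fails the run):
1. the cell is fully home in the well, kept down by the catches, and let go (value of joint seat above 0.006 m and horizontal distance between cell and well_mouth below 0.004 m and z of cell in the frame of well_mouth below -0.0365 m and contact force between each of the arm, the fingers and cell below 0.1 N), for 0.3 s.
2. the gripped pin holds the zero button down through the hole (value of joint zero_button above 0.0032 m and contact force between the fingers and pin above 2 N and horizontal distance between pin_tip and pin_hole below 0.005 m), for 0.3 s.
At the end, for the whole second after the job is handed in: The cell is released in the well, within 4 mm of its axis, its underside over 36.5 mm below the deck, the seat down over 6 of 8 mm. The gripped pin, upright within 0.2 rad, its tip in the hole, presses the button down over 3.2 of 4 mm with over 2 N. Both vials stand in the rack (all of step 2 and value of joint seat above 0.006 m and horizontal distance between cell and well_mouth below 0.004 m and z of cell in the frame of well_mouth below -0.0365 m and contact force between the fingers and cell below 0.1 N and z of pin_tip in the frame of pin_hole below -0.016 m and angle between each of pin, vial_cork, vial_wool's own z axis and vertical below 0.2 rad and contact force between pin and photometer above 2 N and horizontal distance between each of vial_cork, vial_wool and rack below 0.09 m); the arm keeps its last pose, push and grip.
It fails at once if a vial is pulled out of its pocket or upset (distance of any of vial_cork, vial_wool from where it was at the start of the episode above 0.02 m or angle between any of vial_cork, vial_wool's own z axis and vertical above 0.5 rad).
It fails at once if the beaker is disturbed (distance of beaker from where it was at the start of the episode above 0.03 m or angle between beaker's own z axis and vertical above 0.4 rad).
It also fails if it takes over 67 s, if anything falls off the work surface, if the arm or the gripper's body presses on something with over 40 N, if the wrist force passes 120 N, or if a joint passes its speed limit or range.

## Robot

A 6-joint arm with a two-finger parallel gripper is mounted at the origin on a cart in front of the work surface, level with it; the furniture and walls round the work are solid. World frame = base frame: x ahead of the robot, y to its left, z up, the work surface at z = 0. Lengths are in mm, angles in rad, forces in N, time in s.
With the tool pointing down it reaches from about 275 to 750 mm from the base axis. Payload 10.2 kg.
Tool frame: the origin (TCP) lies at the very end of the fingers, on their centre line; the grasp point (between the pads) lies 19 mm behind it; z points along the fingers, y is the line along which they close (so a half turn about z gives the same grasp; the last joint's range is limited). The gripper opens to 85 mm and grips with 20 to 120 N. Pads are 22 mm wide; open, the fingers measure 114 mm over their backs; the gripper's body (76 mm by 85 mm) begins 54 mm behind the grasp point. The pads swing forward as they close: fully open they stand 13 mm farther back than shut.
Start: joints at [1.124, 0.313, 1.498, -0, 1.331, -0.223], TCP at [116.529, 511.91, 231.294] pointing down, gripper open.
Joint ranges: [-2.94, 2.94], [-0.97, 2.17], [0.19, 2.56], [-1.23, 4.37], [0.02, 3.11], [-2.88, 2.88]. Speed limits (rad/s): [2.39, 2.39, 3.01, 3.14, 3.14, 3.14].

## Interface

Orientations are given as a unit quaternion [w, x, y, z].
In Python, from rig import telemetry, optics, ctrl gives the robot as it stands.
- The arm moves only by the tool servo_tool, never from a script. Its argument "deltas" is a list of rows, each a list of 3 entries, a list of its own where there are three numbers: the shift along the tool's x, y, z in units of 20 cm (1.0 is 20 cm), then the turn, a rotation vector about the tool's x, y, z in units of 90 degrees (1.0 is 90 degrees), then the opening, from 0 (shut) to 1 (fully open). A call has 1 to 8 rows; each row shifts and turns the commanded pose from where the row before left it, along the tool's axes as they then stand; what a row does not reach is not made up. A row lasts 1/10 s, in which the tool goes at most 50 mm and 8.59 degrees, less where a joint would pass 70% of its speed; a pose out of reach is approached as far as the arm can. A call with a number of a shift or a turn outside -1 to 1 is refused whole. A call with a gripper value outside its range is refused whole. The fingers move at their own pace and stop on an object; "squeeze" is the grip in N (left out, the last holds). Time passes only in rows, so rows that do not move let the fingers close. It gives the time, the measured TCP pose, the force, the opening and the grip force at its end, in the units of the state.
- telemetry.sense(): the state, without advancing time (a new reading comes with each control period).
- optics.capture(name): name is "scene" or "top"; returns the picture (400x640x3 uint8, blue, green, red); there is no depth.
- optics.camera_model(name): a dict with "vfov" (degrees; the focal length in pixels is half the picture's height over the tangent of half this angle, whatever the lens; pixels are square), "cx", "cy" (the principal point, pixels), "R" (3x3) and "t" (3): a world point X has camera coordinates R X + t. Camera axes: x right, y down, z forward; pixel columns grow to the right and rows downward; lengths in mm; the calibration is good to about 2 mm. A picture is of the moment at which its call begins. camera_model takes no time and is no camera call.
- ctrl.finish_job(): hands the job in; it is judged then, once.
The state is a dict: "time_s": time; "joints": joint angles; "dq": joint speeds; "tau": joint torques, N m; "eef_pos": TCP position; "ee_rot": TCP orientation; "force": force on the tool from outside, world axes, zero at the start; "wrist_torque": the same for the moment, N m; "grip_width": opening from 0.0 (shut) to 1.0 (fully open); "grip_force": force on a finger pad.
Only numpy, scipy, OpenCV 4.12 (cv2) and the standard library are available. Lean on these libraries where they do the work, as an engineer would, in place of code of your own. Each camera call takes 0.05 s, during which the arm holds its last target. There are 200 camera calls.

## Working session

There is one attempt and no reset: what is moved stays moved. The work goes in short steps, Python scripts to look and compute and a tool call to move; the robot and the scene stay as the last step left them, time stands still between calls to the robot, and variables do not carry over. Pictures are saved under pics/ and viewed, at most 11 in all, crops included, and the job is handed in when it is done.

Besides the shell and the picture viewer there is one more tool, called after ">>>" as name(argument=value, ...) on one line, values as JSON. servo_tool: Moves the arm, as the interface text tells. Its arguments: {"type":"object","properties":{"deltas":{"type":"array"},"squeeze":{"type":"number"}},"required":["deltas"]}

```bash
mkdir -p pics; ls; python3 - <<'E'
from rig import telemetry, optics, ctrl
import cv2
for n in("scene","top"):
    im=optics.capture(n); cv2.imwrite(f"pics/{n}0.png",im)
    m=optics.camera_model(n); print(n,m)
print(telemetry.sense())
E
```

```text
pics
scene {'vfov': 57.9423908806768, 'cx': 320.61176020851343, 'cy': 197.26234126834154, 'R': array([[-0.88630251, -0.46309586,  0.00317438],
       [-0.23497305,  0.44377864, -0.86478216],
       [ 0.39906832, -0.7672045 , -0.50213717]]), 't': array([537.33952928, 153.7570947 , 950.22815403])}
top {'vfov': 47.41960702350661, 'cx': 310.3354423264889, 'cy': 192.9773222699457, 'R': array([[ 0.01786875, -0.99981086,  0.00767825],
       [-0.99157114, -0.01870607, -0.12820593],
       [ 0.12832531, -0.00532265, -0.99171784]]), 't': array([  54.98695933,  570.94357562, 1273.09443294])}
{'time_s': 0.1, 'joints': array([ 1.12355622e+00,  3.13406804e-01,  1.49832883e+00, -7.13484429e-06,
        1.33097957e+00, -2.23382221e-01]), 'dq': array([-0.00155728, -0.0015572 , -0.00157586, -0.00072474,  0.00149677,
       -0.0024754 ]), 'tau': array([ 1.99930742e-03, -4.12903190e+01, -2.60140443e+01, -2.09999853e-04,
        3.04062247e-03,  8.11337736e-05]), 'eef_pos': array([116.4565276 , 511.70278032, 230.79791941]), 'ee_rot': array([-1.81424216e-04,  1.11694518e-01,  9.93742431e-01, -5.31160211e-04]), 'force': array([ 0.32463042, -0.22270232,  0.14701352]), 'wrist_torque': array([ 0.03139529,  0.00661745, -0.00872539]), 'grip_force': 0.0, 'grip_width': 0.9991129382581241}
```

View pics/scene0.png

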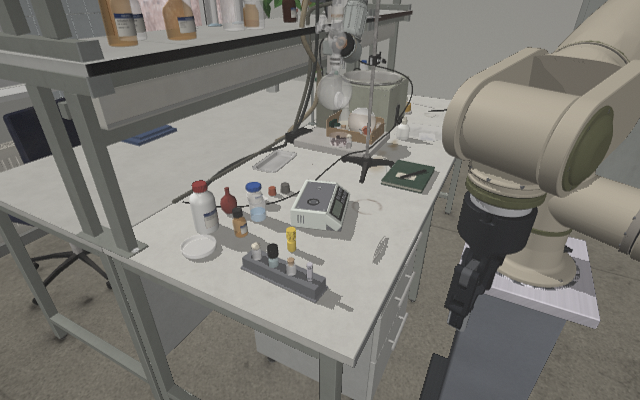

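View pics/top0.png

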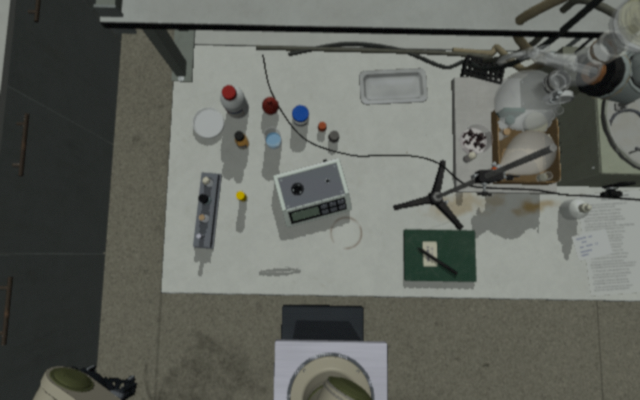

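The scene view shows the rack at about (285,272) with wool vial, black-capped cell, cork vial and pin in a row. The photometer is at (320,205) and the yellow look-alike at (291,240). In the top view the cell cap is at about (203,199), the pin at (199,236), the well at (297,188), the hole at (328,181) and the beaker ring at (346,233). I'll enlarge these areas.

```bash
python3 - <<'E'
import cv2
t=cv2.imread("pics/top0.png"); s=cv2.imread("pics/scene0.png")
cv2.imwrite("pics/tc.png",cv2.resize(t[150:260,185:365],(0,0),fx=4.4,fy=4.4,interpolation=cv2.INTER_CUBIC))
cv2.imwrite("pics/sc.png",cv2.resize(s[170:305,235:395],(0,0),fx=4.4,fy=4.4,interpolation=cv2.INTER_CUBIC))
E
```

```text
(no output)
```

View pics/tc.png

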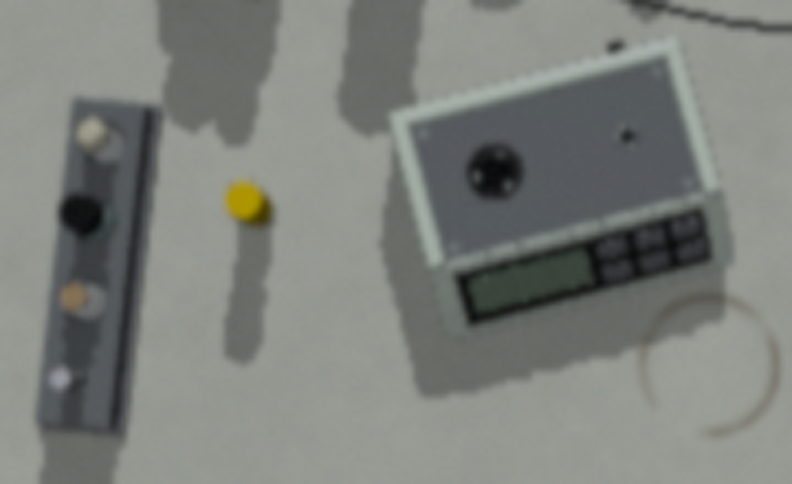

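View pics/sc.png

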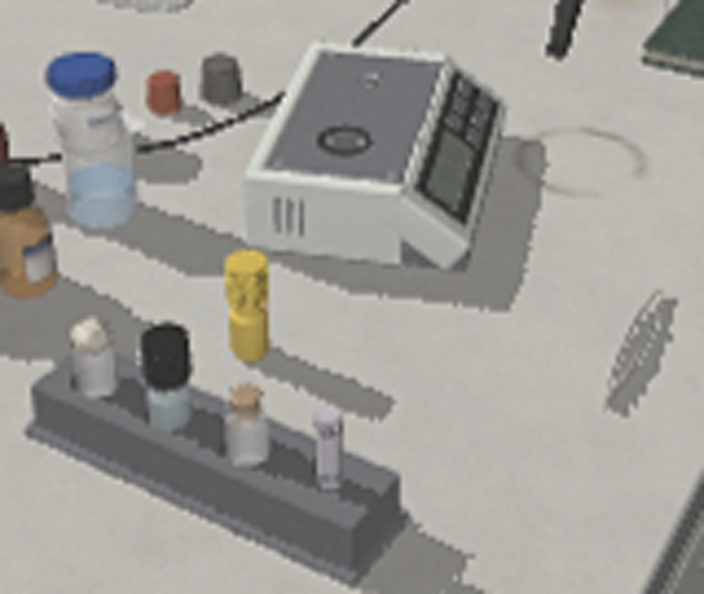

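Top crop: cap (81,213), pin (60,376), well (495,171), hole (628,135), wool (92,132), cork (73,295). Scene crop: cap top (165,337), pin top (328,413), well (345,140), hole (371,79). The ring by the photometer looks like a stain. The beaker looks to be the blue-liquid glass at top (273,140). Now I'll compute positions from both views.

```bash
cat > h.py <<'E'
from rig import telemetry, optics, ctrl
import numpy as np, cv2
from scipy.spatial.transform import Rotation as Ro
def ray(n,u,v):
    m=optics.camera_model(n); f=200/np.tan(np.radians(m["vfov"]/2))
    d=m["R"].T@np.array([(u-m["cx"])/f,(v-m["cy"])/f,1]); return -m["R"].T@m["t"],d
def atz(n,u,v,z):
    c,d=ray(n,u,v); return (c+d*(z-c[2])/d[2])[:2]
def proj(n,X):
    m=optics.camera_model(n); f=200/np.tan(np.radians(m["vfov"]/2)); p=m["R"]@np.array(X)+m["t"]
    return f*p[0]/p[2]+m["cx"], f*p[1]/p[2]+m["cy"]
E
python3 - <<'E'
from h import *
np.set_printoptions(precision=1,suppress=True)
T=dict(cell=(81,213,86),pin=(60,376,80),wool=(92,132,73),cork=(73,295,70),well=(495,171,60),hole=(628,135,60),dNWin=(411,123,60))
S=dict(cell=(165,337,86),pin=(328,413,80),wool=(89,330,73),cork=(245,390,70),well=(345,140,60),hole=(371,79,60))
print([ray(n,0,0)[0] for n in("top","scene")])
for k,(u,v,z) in T.items():
    print(k,atz("top",185+(u-1.7)/4.4,150+(v-1.7)/4.4,z), atz("scene",235+(S[k][0]-1.7)/4.4,170+(S[k][1]-1.7)/4.4,z) if k in S else "")
print("beaker",atz("top",273,140,50),"yellow",atz("top",241,196,68))
E
```

```text
[array([ 401.8,   72.4, 1335.3]), array([133.2, 909.6, 608.4])]
cell [543.8 361.3] [543. 366.]
pin [442.1 370.9] [440.3 372.9]
wool [597.3 359.8] [593.5 366.7]
cork [493.5 367.6] [493.4 367.1]
well [578.9 103.2] [577.5 104.1]
hole [604.  18.] [602.1  20. ]
dNWin [609.1 158. ] 
beaker [720.3 176.1] yellow [553.6 259.6]
```

```bash
cat >> h.py <<'E'
def go(target,ydir=None):
    "print the shift (tool axes, 200 mm units) and turn (90 deg units) to a world target, tool y along ydir and tool z down"
    s=telemetry.sense(); q=s["ee_rot"]; R=Ro.from_quat([*q[1:],q[0]])
    d=R.inv().apply(np.array(target)-s["eef_pos"])/200
    print("t",round(s["time_s"],2),"pos",s["eef_pos"].round(1),"F",s["force"].round(1),"w",round(s["grip_width"],3),"gf",round(s["grip_force"],1))
    print("shift",d.round(3))
    if ydir is not None:
        y=np.array([*ydir,0.]); y/=np.linalg.norm(y)
        if y@R.as_matrix()[:,1]<0: y=-y
        z=np.array([0,0,-1.]); G=Ro.from_matrix(np.c_[np.cross(y,z),y,z])
        print("turn",(((R.inv()*G).as_rotvec())/(np.pi/2)).round(4))
E
```

>>> servo_tool(deltas=[[[-0.2, -0.022, 0], [0, 0, 0], 0.6], [[-0.2, -0.022, 0], [0, 0, 0], 0.6], [[-0.2, -0.022, 0], [0, 0, 0], 0.6], [[-0.2, -0.022, 0], [0, 0, 0], 0.6], [[-0.2, -0.022, 0], [0, 0, 0], 0.6], [[-0.2, -0.022, 0], [0, 0, 0], 0.6], [[-0.2, -0.022, 0], [0, 0, 0], 0.6], [[-0.2, -0.022, 0], [0, 0, 0], 0.6]], squeeze=40)

```text
time_s: 0.9
eef_pos: [422.1, 405.7, 230.9]
ee_rot: [-0.0, 0.112, 0.994, -0.0]
force: [0.2, 1.0, -0.7]
grip_width: 0.599
grip_force: 0.0
```

```bash
python3 -c "
from h import *
go([544,365,150],(0.058,.998))"
```

```text
t 0.9 pos [422.1 405.7 230.9] F [ 0.2  1.  -0.7] w 0.599 gf 0.0
shift [-0.64  -0.063  0.404]
turn [-0.0003 -0.0004 -0.1056]
```

>>> servo_tool(deltas=[[[-0.16, -0.016, 0.05], [0, 0, 0], 0.6], [[-0.16, -0.016, 0.05], [0, 0, 0], 0.6], [[-0.16, -0.016, 0.05], [0, 0, 0], 0.6], [[-0.16, -0.016, 0.05], [0, 0, 0], 0.6], [[0, 0, 0.1], [0, 0, -0.053], 0.6], [[0, 0, 0.1], [0, 0, -0.053], 0.6], [[0, 0, 0], [0, 0, 0], 0.6], [[0, 0, 0], [0, 0, 0], 0.6]])

```text
time_s: 1.7
eef_pos: [542.7, 365.8, 151.6]
ee_rot: [-0.0, 0.03, 1.0, -0.0]
force: [1.1, 0.2, 1.4]
grip_width: 0.603
grip_force: 0.0
```

```bash
python3 - <<'E'
from h import *
go([544,365,110],(0.058,.998))
t=optics.capture("top"); s=optics.capture("scene")
a=cv2.resize(t[150:250,160:260],(500,500),interpolation=cv2.INTER_CUBIC)
b=cv2.resize(s[225:295,230:330],(500,350),interpolation=cv2.INTER_CUBIC)
p=np.zeros((500,800,3),np.uint8); p[:400,:400]=cv2.resize(a,(400,400)); p[:280,400:]=cv2.resize(b,(400,280)); cv2.imwrite("pics/a1.png",p)
E
```

```text
t 1.7 pos [542.7 365.8 151.6] F [1.1 0.2 1.4] w 0.603 gf 0.0
shift [-0.007 -0.003  0.208]
turn [-0.0001 -0.0001 -0.0008]
```

View pics/a1.png

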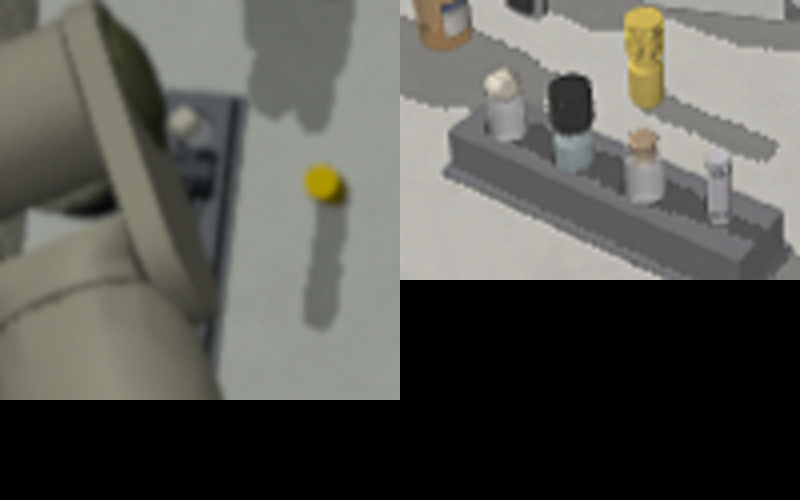

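The arm hides the top view of the cell. In the scene view the cell is undisturbed, with its cap at (570,100) in the crop. I'll go down astride the cap and grip.

>>> servo_tool(deltas=[[[-0.006, -0.002, 0.12], [0, 0, 0], 0.6], [[0, 0, 0.12], [0, 0, 0], 0.6], [[0, 0, 0.12], [0, 0, 0], 0.6], [[0, 0, 0.108], [0, 0, 0], 0.6], [[0, 0, 0], [0, 0, 0], 0.6], [[0, 0, 0], [0, 0, 0], 0.2], [[0, 0, 0], [0, 0, 0], 0.2], [[0, 0, 0], [0, 0, 0], 0.2]])

```text
time_s: 2.6
eef_pos: [544.8, 365.7, 59.8]
ee_rot: [0.002, 0.029, 1.0, 0.001]
force: [-1.4, 1.3, 5.8]
grip_width: 0.279
grip_force: 39.2
```

>>> servo_tool(deltas=[[[0, 0, 0], [0, 0, 0], 0.1], [[0, 0, 0], [0, 0, 0], 0.1], [[0, 0, 0], [0, 0, 0], 0.1]])

```text
time_s: 2.9
eef_pos: [544.8, 365.7, 59.7]
ee_rot: [0.002, 0.029, 1.0, 0.001]
force: [-0.4, 0.3, 6.8]
grip_width: 0.275
grip_force: 39.3
```

>>> servo_tool(deltas=[[[0, 0, -0.05], [0, 0, 0], 0.1], [[0, 0, -0.1], [0, 0, 0], 0.1], [[0, 0, -0.15], [0, 0, 0], 0.1], [[0, 0, -0.15], [0, 0, 0], 0.1], [[0, 0, -0.15], [0, 0, 0], 0.1], [[0, 0, 0], [0, 0, 0], 0.1], [[0, 0, 0], [0, 0, 0], 0.1]])

```text
time_s: 3.6
eef_pos: [543.9, 365.2, 178.3]
ee_rot: [0.0, 0.029, 1.0, 0.0]
force: [0.8, 0.4, -0.5]
grip_width: 0.278
grip_force: 39.3
```

```bash
python3 - <<'E'
from h import *
go([578.5,103.5,180],(0.058,.998))
s=optics.capture("scene"); p=proj("scene",telemetry.sense()["eef_pos"]); print(p)
u,v=int(p[0]),int(p[1])
cv2.imwrite("pics/a2.png",cv2.resize(s[v-50:v+75,u-60:u+70],(0,0),fx=4.5,fy=4.5,interpolation=cv2.INTER_CUBIC)); print(u-60,v-50)
E
```

```text
t 3.6 pos [543.9 365.2 178.3] F [ 0.8  0.4 -0.5] w 0.278 gf 39.3
shift [-0.248 -1.297 -0.009]
turn [0.0003 0.0005 0.0005]
(np.float64(269.53117514665036), np.float64(213.03184189393767))
209 163
```

View pics/a2.png

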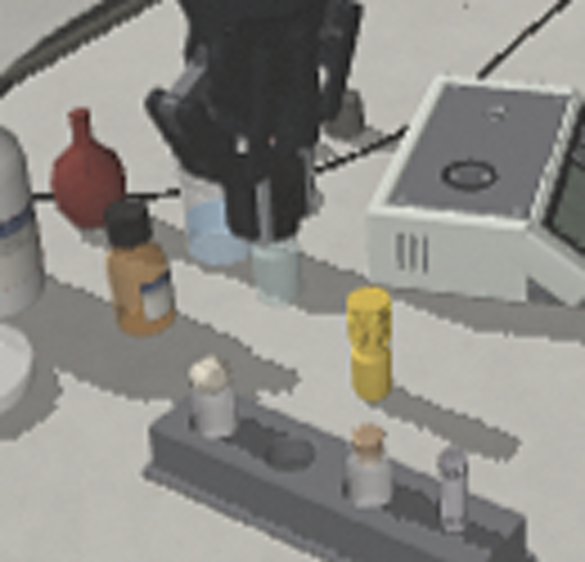

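The cell is gripped clear of the rack, and both vials and the pin are still in place. Its glass foot is centred near crop (276,295). I'll carry it over the well and check the tilt and offset numerically.

>>> servo_tool(deltas=[[[-0.031, -0.162, 0], [0, 0, 0], 0.1], [[-0.031, -0.162, 0], [0, 0, 0], 0.1], [[-0.031, -0.162, 0], [0, 0, 0], 0.1], [[-0.031, -0.162, 0], [0, 0, 0], 0.1], [[-0.031, -0.162, 0], [0, 0, 0], 0.1], [[-0.031, -0.162, 0], [0, 0, 0], 0.1], [[-0.031, -0.162, 0], [0, 0, 0], 0.1], [[-0.031, -0.162, 0], [0, 0, 0], 0.1]])

```text
time_s: 4.45
eef_pos: [578.0, 102.3, 176.5]
ee_rot: [-0.001, 0.029, 1.0, -0.0]
force: [0.7, -0.7, -0.2]
grip_width: 0.274
grip_force: 39.3
```

>>> servo_tool(deltas=[[[0, 0, 0.1], [0, 0, 0], 0.1], [[0, 0, 0.1], [0, 0, 0], 0.1], [[0, 0, 0.06], [0, 0, 0], 0.1], [[0, 0, 0], [0, 0, 0], 0.1], [[0, 0, 0], [0, 0, 0], 0.1]])

```text
time_s: 4.95
eef_pos: [578.6, 103.8, 125.9]
ee_rot: [-0.0, 0.028, 1.0, -0.0]
force: [1.0, -0.4, 0.2]
grip_width: 0.279
grip_force: 39.4
```

```bash
python3 - <<'E'
from h import *
P=np.array([543.9,365.2,178.3])
for dz in(-12,-41.7): print("pred old axis crop px", (np.array(proj("scene",P+[0,0,dz]))-[209,163]+.5)*4.5)
for e in([4,0,0],[0,4,0]): print((np.array(proj("scene",P+[0,0,-41.7]+np.array(e)))-[209,163]+.5)*4.5)
go([578.5,103.5,128])
s=optics.capture("scene"); p=proj("scene",[578,103.5,75])
u,v=int(p[0]),int(p[1]); print(u-50,v-50, "well pred",proj("scene",[578.5,103.5,60]),"foot pred",proj("scene",telemetry.sense()["eef_pos"]-[0,0,41.7]))
cv2.imwrite("pics/a3.png",cv2.resize(s[v-50:v+50,u-50:u+50],(0,0),fx=6,fy=6,interpolation=cv2.INTER_CUBIC))
E
```

```text
pred old axis crop px [275.28035895 245.86181396]
pred old axis crop px [279.26963419 295.24133287]
[272.68088302 293.10813619]
[274.72927622 299.30241336]
t 4.95 pos [578.6 103.8 125.9] F [ 1.  -0.4  0.2] w 0.279 gf 39.4
shift [ 0.001 -0.001 -0.011]
262 146 well pred (np.float64(312.8154846275544), np.float64(201.26368013567327)) foot pred (np.float64(312.5847852116506), np.float64(194.04125887055048))
```

View pics/a3.png

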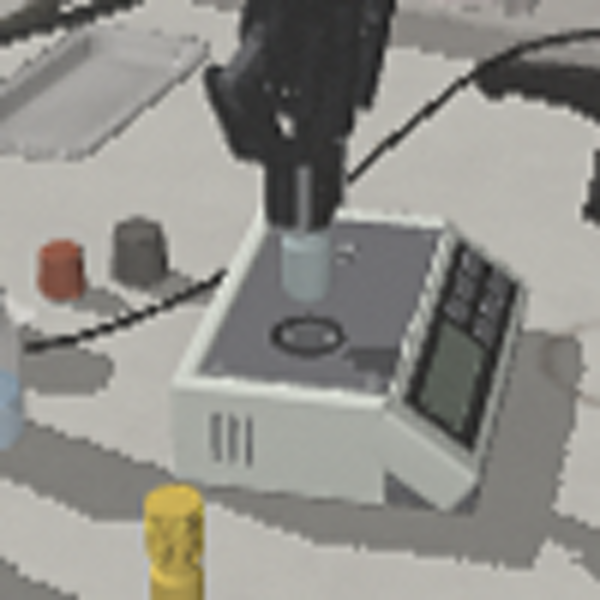

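The foot at crop (306,288) sits directly above the well at (308,336), within about 1 mm of prediction. I'll insert it.

>>> servo_tool(deltas=[[[0, 0, 0.06], [0, 0, 0], 0.1], [[0, 0, 0.05], [0, 0, 0], 0.1], [[0, 0, 0.03], [0, 0, 0], 0.1], [[0, 0, 0.03], [0, 0, 0], 0.1], [[0, 0, 0], [0, 0, 0], 0.1]])

```text
time_s: 5.5
eef_pos: [578.5, 103.5, 91.1]
ee_rot: [-0.0, 0.029, 1.0, -0.0]
force: [-0.1, -0.9, 0.9]
grip_width: 0.279
grip_force: 39.8
```

>>> servo_tool(deltas=[[[0, 0, 0.03], [0, 0, 0], 0.1], [[0, 0, 0.03], [0, 0, 0], 0.1], [[0, 0, 0.03], [0, 0, 0], 0.1], [[0, 0, 0], [0, 0, 0], 0.1]])

```text
time_s: 5.9
eef_pos: [578.3, 103.7, 73.1]
ee_rot: [-0.0, 0.029, 1.0, 0.0]
force: [-0.6, 0.2, -1.0]
grip_width: 0.275
grip_force: 39.4
```

>>> servo_tool(deltas=[[[0, 0, 0.02], [0, 0, 0], 0.1], [[0, 0, 0.015], [0, 0, 0], 0.1], [[0, 0, 0.01], [0, 0, 0], 0.1], [[0, 0, 0], [0, 0, 0], 0.1], [[0, 0, 0], [0, 0, 0], 0.1]])

```text
time_s: 6.4
eef_pos: [578.4, 103.7, 64.4]
ee_rot: [-0.0, 0.029, 1.0, 0.0]
force: [1.2, 0.9, -1.5]
grip_width: 0.275
grip_force: 39.5
```

>>> servo_tool(deltas=[[[0, 0, 0.005], [0, 0, 0], 0.1], [[0, 0, 0.005], [0, 0, 0], 0.1], [[0, 0, 0], [0, 0, 0], 0.1], [[0, 0, 0], [0, 0, 0], 0.1]])

```text
time_s: 6.8
eef_pos: [578.7, 103.6, 62.9]
ee_rot: [0.0, 0.029, 1.0, 0.0]
force: [0.4, 0.5, 3.0]
grip_width: 0.281
grip_force: 39.7
```

```bash
python3 - <<'E'
from h import *
go([578.5,103.7,62])
s=optics.capture("scene"); p=proj("scene",[578,103.5,75]);u,v=int(p[0]),int(p[1])
cv2.imwrite("pics/a4.png",cv2.resize(s[v-40:v+30,u-40:u+40],(0,0),fx=7,fy=7,interpolation=cv2.INTER_CUBIC))
E
```

```text
t 6.8 pos [578.7 103.6  62.9] F [0.4 0.5 3. ] w 0.281 gf 39.7
shift [0.001 0.    0.004]
```

View pics/a4.png

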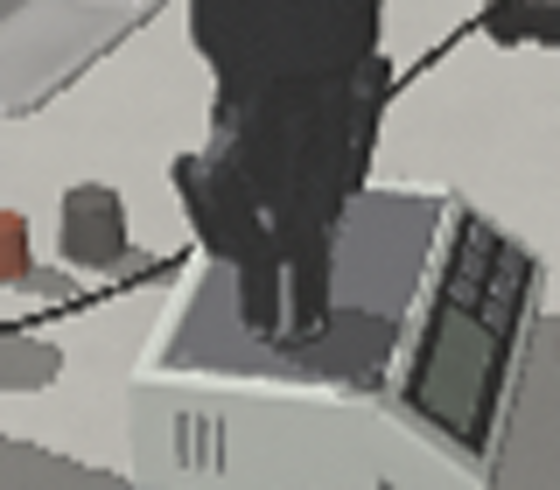

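The fingertips are about at the deck and the cap is nearly down. I'll press a bit more until the force shows the stop.

>>> servo_tool(deltas=[[[0, 0, 0.005], [0, 0, 0], 0.1], [[0, 0, 0.005], [0, 0, 0], 0.1], [[0, 0, 0.003], [0, 0, 0], 0.1], [[0, 0, 0], [0, 0, 0], 0.1]])

```text
time_s: 7.25
eef_pos: [579.3, 103.6, 62.2]
ee_rot: [0.001, 0.029, 1.0, -0.0]
force: [-4.1, -0.8, 17.6]
grip_width: 0.281
grip_force: 41.3
```

>>> servo_tool(deltas=[[[0, 0, 0.006], [0, 0, 0], 0.1], [[0, 0, 0], [0, 0, 0], 0.1]])

```text
time_s: 7.45
eef_pos: [579.7, 103.2, 61.8]
ee_rot: [0.002, 0.028, 1.0, -0.0]
force: [-5.4, -2.4, 23.8]
grip_width: 0.277
grip_force: 41.8
```

Firm stop. I'll unload, open and rise.

>>> servo_tool(deltas=[[[0, 0, -0.012], [0, 0, 0], 0.1], [[0, 0, 0], [0, 0, 0], 0.55], [[0, 0, -0.01], [0, 0, 0], 0.55], [[0, 0, -0.01], [0, 0, 0], 0.55], [[0, 0, -0.05], [0, 0, 0], 0.55], [[0, 0, -0.1], [0, 0, 0], 0.55], [[0, 0, -0.2], [0, 0, 0], 0.55], [[0, 0, -0.2], [0, 0, 0], 0.55]])

```text
time_s: 8.25
eef_pos: [578.2, 103.6, 176.9]
ee_rot: [-0.0, 0.029, 1.0, -0.0]
force: [0.4, 1.0, -0.4]
grip_width: 0.548
grip_force: 0.0
```

```bash
python3 - <<'E'
from h import *
go([441.2,371.5,170],(0.058,.998))
s=optics.capture("scene"); p=proj("scene",[578,103.5,75]);u,v=int(p[0]),int(p[1])
print(u-40,v-30,"pred cap top, home", proj("scene",[578.5,103.7,90]),"10mm up",proj("scene",[578.5,103.7,97]))
cv2.imwrite("pics/a5.png",cv2.resize(s[v-30:v+40,u-40:u+40],(0,0),fx=7,fy=7,interpolation=cv2.INTER_CUBIC))
E
```

```text
t 8.25 pos [578.2 103.6 176.9] F [ 0.4  1.  -0.4] w 0.548 gf 0.0
shift [0.76  1.298 0.035]
turn [-0.     -0.0006  0.0005]
272 166 pred cap top, home (np.float64(312.7040651633942), np.float64(192.47974153596368)) 10mm up (np.float64(312.68528870499244), np.float64(190.38674515628452))
```

View pics/a5.png

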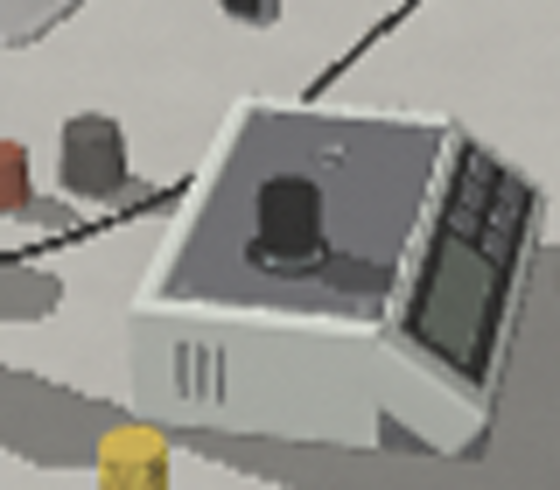

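The cap's top centre is at crop (290,193), where a home cell should show, so the catches hold it. Next, the pin.

>>> servo_tool(deltas=[[[0.095, 0.162, 0], [0, 0, 0], 0.45], [[0.095, 0.162, 0], [0, 0, 0], 0.45], [[0.095, 0.162, 0], [0, 0, 0], 0.45], [[0.095, 0.162, 0], [0, 0, 0], 0.45], [[0.095, 0.162, 0], [0, 0, 0], 0.45], [[0.095, 0.162, 0], [0, 0, 0], 0.45], [[0.095, 0.162, 0], [0, 0, 0], 0.45], [[0.095, 0.162, 0], [0, 0, 0], 0.45]])

```text
time_s: 9.1
eef_pos: [440.8, 372.4, 175.8]
ee_rot: [0.0, 0.029, 1.0, 0.0]
force: [0.3, -0.8, -0.2]
grip_width: 0.452
grip_force: 0.0
```

>>> servo_tool(deltas=[[[0, 0, 0.15], [0, 0, 0], 0.45], [[0, 0, 0.15], [0, 0, 0], 0.45], [[0, 0, 0.05], [0, 0, 0], 0.45], [[0, 0, 0], [0, 0, 0], 0.45], [[0, 0, 0], [0, 0, 0], 0.45]])

```text
time_s: 9.6
eef_pos: [442.4, 371.2, 106.7]
ee_rot: [0.001, 0.029, 1.0, 0.0]
force: [-0.8, 1.0, 0.6]
grip_width: 0.448
grip_force: 0.0
```

```bash
python3 - <<'E'
from h import *
go([441.2,371.5,44],(0.058,.998))
s=optics.capture("scene"); e=telemetry.sense()["eef_pos"]; p=proj("scene",[441,371.5,80]);u,v=int(p[0]),int(p[1])
print(u-40,v-45,"pin top pred",(np.array(p)-[u-40,v-45]+.5)*7,"tcp",(np.array(proj("scene",e))-[u-40,v-45]+.5)*7)
cv2.imwrite("pics/a6.png",cv2.resize(s[v-45:v+30,u-40:u+40],(0,0),fx=7,fy=7,interpolation=cv2.INTER_CUBIC))
E
```

```text
t 9.6 pos [442.4 371.2 106.7] F [-0.8  1.   0.6] w 0.448 gf 0.0
shift [0.007 0.001 0.313]
turn [0.0006 0.001  0.0002]
269 218 pin top pred [284.89706053 318.64082619] tcp [279.87567549 249.93211212]
```

View pics/a6.png

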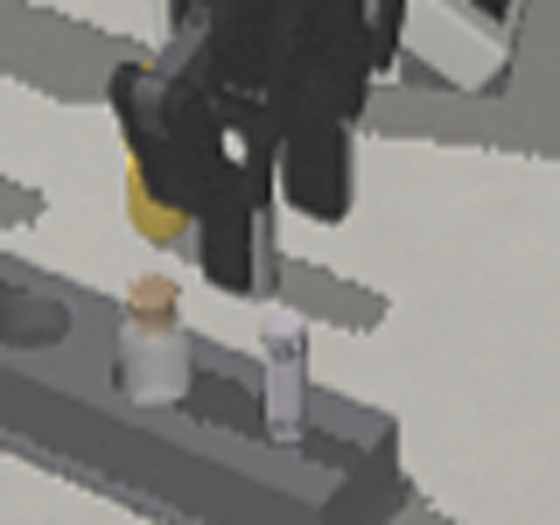

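The pin top at crop (285,322) matches the prediction and lies between the open fingers. I'll descend and grip.

>>> servo_tool(deltas=[[[0.006, 0.001, 0.1], [0, 0, 0], 0.45], [[0, 0, 0.1], [0, 0, 0], 0.45], [[0, 0, 0.1], [0, 0, 0], 0.45], [[0, 0, 0.013], [0, 0, 0], 0.45], [[0, 0, 0], [0, 0, 0], 0.45], [[0, 0, 0], [0, 0, 0], 0.0], [[0, 0, 0], [0, 0, 0], 0.0], [[0, 0, 0], [0, 0, 0], 0.0]], squeeze=60)

```text
time_s: 10.45
eef_pos: [441.1, 371.7, 44.2]
ee_rot: [0.001, 0.029, 1.0, 0.001]
force: [-1.3, -0.3, 6.9]
grip_width: 0.131
grip_force: 58.4
```

>>> servo_tool(deltas=[[[0, 0, 0], [0, 0, 0], 0.0], [[0, 0, 0], [0, 0, 0], 0.0], [[0, 0, 0], [0, 0, 0], 0.0]])

```text
time_s: 10.75
eef_pos: [441.2, 371.7, 44.2]
ee_rot: [0.001, 0.029, 1.0, 0.001]
force: [-0.8, -0.6, 6.7]
grip_width: 0.133
grip_force: 58.4
```

>>> servo_tool(deltas=[[[0, 0, -0.05], [0, 0, 0], 0.0], [[0, 0, -0.1], [0, 0, 0], 0.0], [[0, 0, -0.15], [0, 0, 0], 0.0], [[0, 0, -0.15], [0, 0, 0], 0.0], [[0, 0, -0.15], [0, 0, 0], 0.0], [[0, 0, -0.05], [0, 0, 0], 0.0], [[0, 0, 0], [0, 0, 0], 0.0]])

```text
time_s: 11.45
eef_pos: [440.8, 371.6, 174.1]
ee_rot: [0.001, 0.029, 1.0, 0.001]
force: [0.9, 0.4, -0.9]
grip_width: 0.133
grip_force: 58.4
```

```bash
python3 -c "
from h import *
go([603.2,19,170],(0.058,.998))"
```

```text
t 11.45 pos [440.8 371.6 174.1] F [ 0.9  0.4 -0.9] w 0.133 gf 58.4
shift [-0.911 -1.714  0.02 ]
turn [0.0009 0.0015 0.0005]
```

>>> servo_tool(deltas=[[[-0.091, -0.171, 0], [0, 0, 0], 0.0], [[-0.091, -0.171, 0], [0, 0, 0], 0.0], [[-0.091, -0.171, 0], [0, 0, 0], 0.0], [[-0.091, -0.171, 0], [0, 0, 0], 0.0], [[-0.091, -0.171, 0], [0, 0, 0], 0.0], [[-0.091, -0.171, 0], [0, 0, 0], 0.0], [[-0.091, -0.171, 0], [0, 0, 0], 0.0], [[-0.091, -0.171, 0], [0, 0, 0], 0.0]])

```text
time_s: 12.25
eef_pos: [569.9, 88.3, 170.9]
ee_rot: [-0.002, 0.029, 1.0, 0.0]
force: [-0.4, -0.1, 0.4]
grip_width: 0.132
grip_force: 58.5
```

>>> servo_tool(deltas=[[[-0.091, -0.171, 0], [0, 0, 0], 0.0], [[-0.091, -0.171, 0], [0, 0, 0], 0.0], [[0, 0, 0.1], [0, 0, 0], 0.0], [[0, 0, 0.1], [0, 0, 0], 0.0], [[0, 0, 0.1], [0, 0, 0], 0.0], [[0, 0, 0], [0, 0, 0], 0.0], [[0, 0, 0], [0, 0, 0], 0.0]])

```text
time_s: 12.95
eef_pos: [602.3, 19.6, 112.1]
ee_rot: [-0.001, 0.029, 1.0, 0.0]
force: [-0.1, 1.0, -0.1]
grip_width: 0.137
grip_force: 58.5
```

```bash
python3 - <<'E'
from h import *
go([603.2,19,70+10.2],(0.058,.998))
s=optics.capture("scene"); e=telemetry.sense()["eef_pos"]; p=proj("scene",[603,19,75]);u,v=int(p[0]),int(p[1])
f=lambda X:((np.array(proj("scene",X))-[u-35,v-45]+.5)*8).round(1)
print(u-35,v-45,"hole",f([603.2,19,60]),"tip pred",f(e-[0,0,38.2]),"dx4",f(e+[4,0,-38.2]),"dy4",f(e+[0,4,-38.2]))
cv2.imwrite("pics/a7.png",cv2.resize(s[v-45:v+30,u-35:u+45],(0,0),fx=8,fy=8,interpolation=cv2.INTER_CUBIC))
E
```

```text
t 12.95 pos [602.3  19.6 112.1] F [-0.1  1.  -0.1] w 0.137 gf 58.5
shift [-0.005 -0.003  0.16 ]
turn [ 0.0001 -0.001   0.0005]
283 138 hole [290.1 398.8] tip pred [290.5 366.7] dx4 [281.6 364.5] dy4 [285.8 370.9]
```

View pics/a7.png

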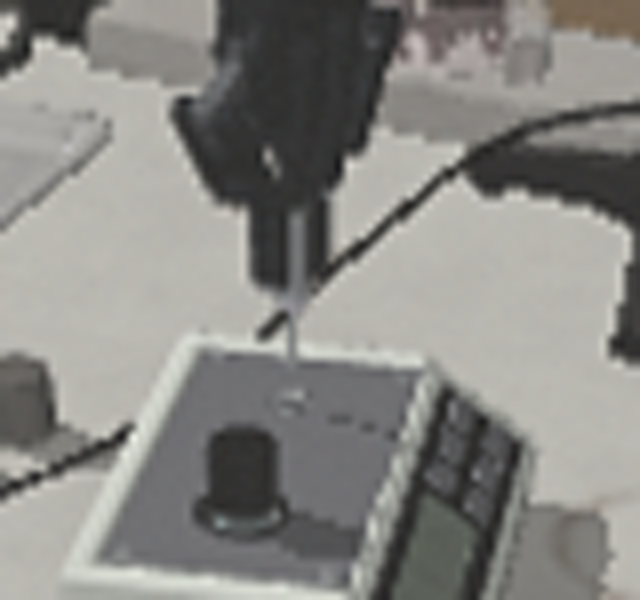

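The tip at crop (291,362) is above the hole at (292,398), aligned as predicted. I'll lower it in.

>>> servo_tool(deltas=[[[-0.003, -0.002, 0.04], [0, 0, 0], 0.0], [[0, 0, 0.03], [0, 0, 0], 0.0], [[0, 0, 0.02], [0, 0, 0], 0.0], [[0, 0, 0.02], [0, 0, 0], 0.0], [[0, 0, 0], [0, 0, 0], 0.0]])

```text
time_s: 13.5
eef_pos: [602.9, 19.1, 90.1]
ee_rot: [-0.0, 0.029, 1.0, 0.0]
force: [1.1, -0.2, -0.6]
grip_width: 0.132
grip_force: 58.5
```

>>> servo_tool(deltas=[[[0, 0, 0.02], [0, 0, 0], 0.0], [[0, 0, 0.015], [0, 0, 0], 0.0], [[0, 0, 0.01], [0, 0, 0], 0.0], [[0, 0, 0], [0, 0, 0], 0.0], [[0, 0, 0], [0, 0, 0], 0.0]])

```text
time_s: 14.0
eef_pos: [603.3, 19.0, 82.0]
ee_rot: [0.0, 0.029, 1.0, -0.0]
force: [-0.9, -0.4, 1.7]
grip_width: 0.134
grip_force: 58.6
```

>>> servo_tool(deltas=[[[0, 0, 0.008], [0, 0, 0], 0.0], [[0, 0, 0.007], [0, 0, 0], 0.0], [[0, 0, 0], [0, 0, 0], 0.0], [[0, 0, 0], [0, 0, 0], 0.0]])

```text
time_s: 14.4
eef_pos: [603.5, 19.0, 79.5]
ee_rot: [0.001, 0.029, 1.0, -0.0]
force: [-1.9, 0.4, 7.9]
grip_width: 0.131
grip_force: 58.9
```

>>> servo_tool(deltas=[[[0, 0, 0.005], [0, 0, 0], 0.0], [[0, 0, 0], [0, 0, 0], 0.0], [[0, 0, 0], [0, 0, 0], 0.0], [[0, 0, 0], [0, 0, 0], 0.0], [[0, 0, 0], [0, 0, 0], 0.0], [[0, 0, 0], [0, 0, 0], 0.0]])

```text
time_s: 15.0
eef_pos: [603.7, 19.0, 79.1]
ee_rot: [0.001, 0.029, 1.0, -0.0]
force: [-2.5, 0.8, 13.1]
grip_width: 0.137
grip_force: 59.3
```

```bash
python3 -c "
from h import *
print(ctrl.finish_job())"
```

```text
the job is handed in; nothing more can be done
None
```

I handed the job in at about 15 s. By camera and depth the cell is home in the well and released, and the gripped pin is holding the zero button at its stop with about 13 N; no pass/fail verdict came back.

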